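# Seat the tube rotor in its bearing stand

### The arm

A 7-joint arm with a two-finger parallel gripper is mounted at the origin on a cart in front of the work surface, level with it; the furniture and walls round the work are solid. World frame = base frame: x ahead of the robot, y to its left, z up, the work surface at z = 0. Lengths are in m, angles in rad, forces in N, time in s.
With the tool pointing down it reaches from about 0.425 to 1.025 m from the base axis. Payload 3.6 kg.
Tool frame: the origin (TCP) lies between the finger pads; the fingertips stand ctrl.tips_ahead ahead of it and the grasp point (between the pads) lies 2 mm behind it (ctrl.tips_ahead is the distance from the TCP to the fingertips, in m); z points along the fingers, y is the direction in which the jaws open and shut (so a half turn about z gives the same grasp; the last joint's range is limited). The gripper opens to 85 mm and grips with 20 to 120 N. Pads are 22 mm wide; open, the fingers measure 114 mm over their backs; the gripper's body (76 mm by 85 mm) begins 54 mm behind the grasp point. The pads swing forward as they close: fully open they stand 13 mm farther back than shut.
Start: joints at [-1.226, 0.591, 0.048, 1.609, -0.033, 0.943, -0.034], TCP at [0.307, 0.657, 0.248] pointing down, gripper open.
Joint ranges: [-2.69, 2.69], [-0.47, 2.24], [-1.27, 1.36], [0.19, 2.51], [-1.53, 4.68], [0.08, 2.07], [-3.09, 3.09]. Speed limits (rad/s): [2.57, 2.57, 3.14, 3.14, 3.14, 3.14, 3.14].

### API

Orientations are given as a rotation vector (axis times angle).
In Python, from plant import ctrl gives the robot as it stands. The module is installed in compiled form; this text tells all that it offers.
- The arm moves only by the tool send_rows, never from a script. Its argument "moves" is a list of rows, each a list of 3 entries, a list of its own where there are three numbers: the shift along the world's x, y, z each as a share of 10 cm, from -1 to 1, then the turn, a rotation vector about the world's x, y, z each as a share of 30 degrees, from -1 to 1, then the closure, from -1 (fully open) to 1 (shut). In form: [[[x, y, z], [wx, wy, wz], hand], ...]. A call has 1 to 5 rows; each row is the pose to reach, as a shift and turn from the pose commanded when the call began; what a row does not reach only later rows make up. A row lasts 1/12 s, in which the tool goes at most 41.7 mm and 7.16 degrees, less where a joint would pass 70% of its speed; a pose out of reach is approached as far as the arm can. A call with a number of a shift or a turn outside -1 to 1 is refused whole. A call with a gripper value outside its range is refused whole. The fingers move at their own pace and stop on an object; "newtons" is the grip in N (left out, the last holds). Time passes only in rows, so rows that repeat a pose let the fingers close. It gives the time, the measured TCP pose, the force and the opening at its end, in the units of the state.
- ctrl.get_state(): the state, without advancing time (a new reading comes with each control period).
- ctrl.snapshot(name): name is "side" or "top"; returns the picture (420x560x3 uint8, red, green, blue); there is no depth.
- ctrl.camera_params(name): a dict with "mtx" (3x3 intrinsics, pixels), "origin" and "attitude" of the camera in the world. Camera axes: x right, y up, looking along -z (the intrinsics and any distortion apply to the point x, -y, -z); pixel columns grow to the right and rows downward; lengths in m; the calibration is good to about 2 mm. A picture is of the moment at which its call begins. camera_params takes no time and is no camera call.
- ctrl.finish_job(): hands the job in, once; it reports no verdict.
The state is a dict: "time": time; "qpos": joint angles; "qd": joint speeds; "tau": joint torques, N m; "ee_pos": TCP position; "tool_rot": TCP orientation; "ft_force": force on the tool from outside, world axes, zero at the start; "moment": the same for the moment, N m; "grip_width": finger opening in m.
Only numpy, scipy, OpenCV 4.12 (cv2) and the standard library are available. Lean on these libraries where they do the work, as an engineer would, in place of code of your own. Each camera call takes 0.05 s, during which the arm holds its last target. There are 200 camera calls.

### The job

Pick up the empty tube rotor and lower its axle into the two open slots of the bearing stand, pressing it gently past the spring rollers until both ends of the axle rest fully home and level on the slot bottoms, then let go. Feel your way in: never push the rotor on the stand, down or sideways, with more than about 20 N, and leave the things around it where they are.

Things in the scene. Friction and masses are not known exactly. Their poses are not given: they have to be found in the camera images.
- rotor_centre (a point): Centre of the loose tube rotor, on its axle's axis, half-way along; 35 mm above the bench at the start. y runs along the axle, x across it, z up at the start. The natural grasp is here, from above between the end plates, across the grey cylindrical hub (36 mm diameter, 72 mm long), closing along x. Either way round is the same.
- rotor: The loose tube rotor, 0.25 to 0.45 kg: grey hub between two white square end plates 70 x 70 x 4 mm (outer faces 40 mm from the centre), with a steel axle 10 mm in diameter along y that ends 62 mm from the centre on each side. It stands on edges of its plates, axle level. Origin 35 mm below its centre, axes as there.
- stand: Bearing stand, fixed to the bench: white base plate 100 x 132 x 10 mm; grey guide posts 68 mm high; between them two upright aluminium bearing blocks, 8 mm thick, middles at y = +50 and -50 mm, 92 mm apart inside, each with a slot open at the top. A grey motor housing 38 mm high reaches from y = -66 to -112 mm. Origin on the bench, y along the axle line, z up.
- seat_low (a point): Where the rotor's centre would lie when home if the bearing blocks were at their lowest setting: 62 mm above the bench, midway between the blocks, axes as the stand's. But both blocks together have been clamped, level, anywhere from 0 to 26 mm higher, and this point does not show it: see it or feel for it. They do not move under load.
- slot_p (a point): Point in the middle of the slot at y = +50 mm, at the height of seat_low. The slot's rigid flat bottom lies 5 mm below the axle's seated centre. The slot is 28 mm wide at its mouth, 28 mm above the seated centre, narrows to 11.5 mm at 16 mm above it, then goes straight down (0.75 mm play each side of the axle): correct by side forces.
- slot_m (a point): The same for the slot at y = -50 mm, on the motor side. In each slot, 3 mm above the seated centre, two opposed spring rollers (radius 4 mm, 6 mm gap, 1.5 N/mm each) hold the axle up 5 to 9 mm too high on the rotor's weight. Pushing past all of them takes about 4 to 12 N beyond the weight; then they give way, and 3 mm on the axle meets the bottom.
- petri: Petri dish lying on the bench beyond the work, 61 mm across, 16 mm high; bystander, origin under its centre.
- timer: Small white bench timer, 66 x 62 x 19 mm, beyond the work; bystander, origin under its centre.
- tape: Roll of tape lying flat, 92 mm across, 25 mm high, beyond the work; bystander, origin under its centre.
There are look-alikes about, which are no part of the job. Leave any blue look-alike of the rotor alone. What is shaped like the stand but green is not meant.

How it is judged:
On the way, in this order (a step that is already met when the one before it is completed fails the run):
1. the rotor is lifted off the bench above the height of any seat (height (world z) of rotor_centre above 0.092 m), for 0.1 s.
2. the axle is home in both slots (x of rotor_centre in the frame of seat_low between -0.002 and 0.002 m and y of rotor_centre in the frame of seat_low between -0.008 and 0.008 m and contact force between rotor and yoke_c1 above 0.3 N and contact force between rotor and yoke_c6 above 0.3 N and angle between the y axis of rotor_centre and the y axis of seat_low, either way round below 0.025 rad), for 0.2 s.
At the end, for the whole second after the job is handed in: Both ends of the axle bear on the bottoms of their slots (some 0.3 N or more on each bearing block's bottom), the rotor's centre is within 2 mm across and 8 mm along the axle of the stand's middle, the axle is parallel to the seat line within 0.025 rad, and the rotor is at rest (all of step 2 and linear speed of rotor below 0.02 m/s); the robot touches nothing.
It fails at once if the rotor and the stand press on each other with more than 40 N, all contacts added up, the pinch of the rollers (up to some 12 N) included (contact force between rotor and stand above 40 N).
It fails at once if a bystander is moved by more than 30 mm (distance of any of petri, timer, tape from where it was at the start of the episode above 0.03 m).
It also fails if it takes over 64 s, if anything falls off the work surface, if the arm or the gripper's body presses on something with over 40 N, if the wrist force passes 120 N, or if a joint passes its speed limit or range.

## Working session

There is one attempt and no reset: what is moved stays moved. The work goes in short steps, Python scripts to look and compute and a tool call to move; the robot and the scene stay as the last step left them, time stands still between calls to the robot, and variables do not carry over. Pictures are saved under pics/ and viewed, about 8 in all and at most 12, crops included, and the job is handed in when it is done.

Besides the shell and the picture viewer there is one more tool, called by a JSON object that holds its "api" and its "payload", one argument or row to a line. send_rows: Moves the arm, as the interface text tells. Shift numbers are shares of 10 cm and turn numbers shares of 30 degrees, none past 1 either way. Its arguments: {"type":"object","properties":{"moves":{"type":"array"},"newtons":{"type":"number"}},"required":["moves"]}

```bash
mkdir -p pics; python3 - <<'E'
from plant import ctrl
import cv2
s=ctrl.get_state(); print({k:(v if not hasattr(v,'round') else v.round(4).tolist() if hasattr(v,'tolist') else v) for k,v in s.items()}, ctrl.tips_ahead)
for n in ("side","top"):
    cv2.imwrite(f"pics/{n}0.png",ctrl.snapshot(n)[:,:,::-1]); p=ctrl.camera_params(n); print(n,p)
E
```

```text
{'time': 0.0, 'qpos': [-1.2265, 0.5921, 0.0483, 1.6099, -0.0333, 0.9427, -0.0337], 'qd': [-0.0011, 0.0008, 0.0001, 0.0009, 0.0008, -0.0011, -0.0021], 'tau': [0.0004, -54.8686, 1.5471, -19.8119, 0.0095, 0.009, -0.0], 'ee_pos': [0.307, 0.6559, 0.2471], 'tool_rot': [-0.6821, -3.0663, 0.0035], 'ft_force': [0.1205, -0.3271, 1.112], 'moment': [-0.0353, -0.0247, -0.0031], 'grip_width': 0.08553539976871162} 0.017
side {'mtx': array([[404.46313309,   0.        , 278.480228  ],
       [  0.        , 404.46313309, 205.30446215],
       [  0.        ,   0.        ,   1.        ]]), 'origin': array([ 0.58281103, -0.72414113,  0.66918883]), 'attitude': array([ 0.93324194, -0.01495816,  0.00277904])}
top {'mtx': array([[535.44413288,   0.        , 274.9285553 ],
       [  0.        , 535.44413288, 203.57827552],
       [  0.        ,   0.        ,   1.        ]]), 'origin': array([0.43300567, 0.0829263 , 1.33204388]), 'attitude': array([ 0.0932495 , -0.08668607, -1.58567873])}
```

View pics/side0.png

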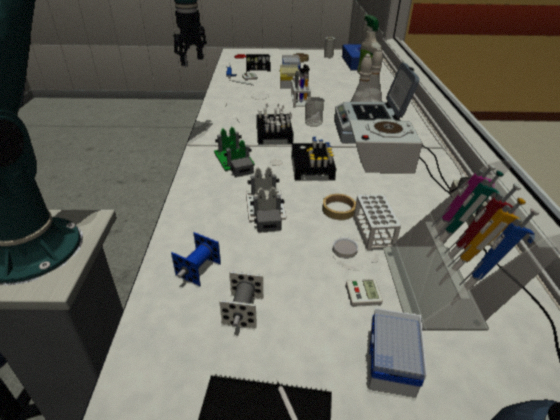

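View pics/top0.png

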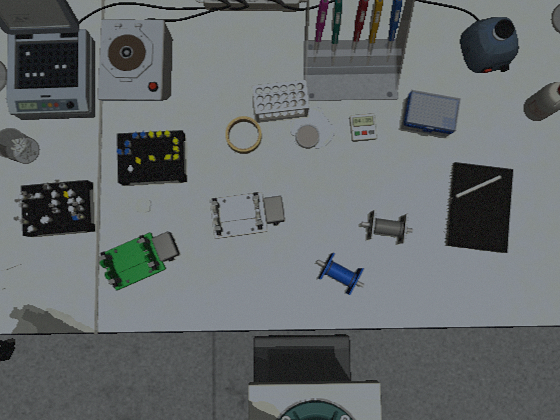

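Rotor candidates: the grey/white one at top (386,227) / side (242,300), which is the target, and the blue look-alike at top (341,272) / side (197,258), left alone. Stands: white at top (247,214) / side (266,200), which is the target, and green at top (138,262). Bystanders are the tape (244,134), petri dish (307,136) and timer (363,127). Next I'll check the choice in a close crop.

```bash
cat > h.py <<'E'
import numpy as np, cv2
from scipy.spatial.transform import Rotation as R
from plant import ctrl
def proj(n,P):
    p=ctrl.camera_params(n); c=R.from_rotvec(p['attitude']).inv().apply(np.atleast_2d(P)-p['origin'])
    c=c*[1,-1,-1]; q=c@p['mtx'].T; return q[:,:2]/q[:,2:]
def ray(n,u,z):
    p=ctrl.camera_params(n); d=np.linalg.solve(p['mtx'],[u[0],u[1],1])*[1,-1,-1]
    d=R.from_rotvec(p['attitude']).apply(d); return p['origin']+d*(z-p['origin'][2])/d[2]
def crop(im,x,y,w,h,k): return cv2.resize(im[y:y+h,x:x+w],None,fx=k,fy=k,interpolation=cv2.INTER_CUBIC)
def st():
    s=ctrl.get_state(); print(round(s['time'],2),s['ee_pos'].round(4),s['tool_rot'].round(3),s['ft_force'].round(1),s['moment'].round(2),round(s['grip_width'],4))
E
python3 - <<'E'
from h import *
a=cv2.imread('pics/top0.png'); b=cv2.imread('pics/side0.png')
c=np.vstack([np.hstack([crop(a,205,180,90,70,4),crop(a,350,195,70,70,4)]),
 np.hstack([crop(b,235,160,60,75,4),crop(b,210,265,60,75,4),np.zeros((300,160,3),np.uint8)])])
print(c.shape); cv2.imwrite('pics/c1.png',c)
E
```

```text
(580, 640, 3)
```

View pics/c1.png

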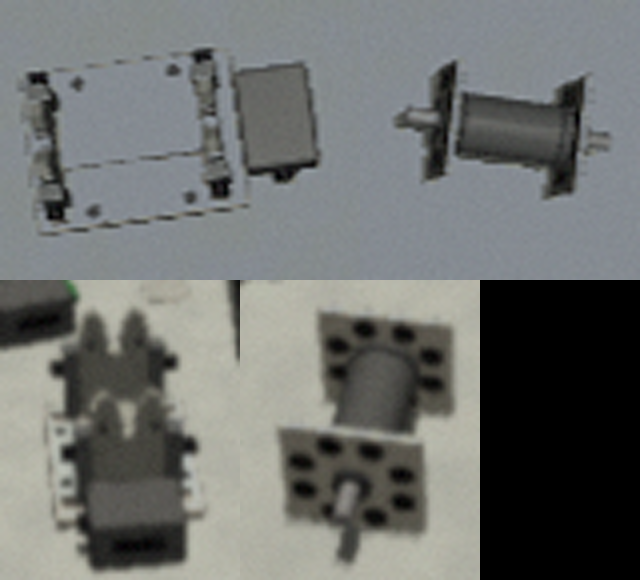

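The crops confirm a grey hub with white plates for the rotor and a white base with a grey motor housing for the stand. Stand base corners in the top view are about (210,199), (214.5,238.5), (267,231), (262.5,192.5). The axle tips are at (359,224.5) and (412.7,230.2). In the side view the block horns are at about (261,189.5), (272.5,189) near and (259,168), (269,168) far.

```bash
python3 - <<'E'
from h import *
from scipy.optimize import least_squares
C=[(210,198.75),(214.5,238.5),(267,231.25),(262.5,192.5)]
W=np.array([ray('top',c,.01) for c in C]); print('corners',W.round(4)); print('c',W.mean(0).round(4))
# motor is at -y (image right). local corners (x up in img)
L=np.array([(.05,.066),(-.05,.066),(-.05,-.066),(.05,-.066)])
f=lambda v:((W[:,:2]-v[:2]-L@np.array([[np.cos(v[2]),np.sin(v[2])],[-np.sin(v[2]),np.cos(v[2])]]))).ravel()
s=least_squares(f,[W[:,0].mean(),W[:,1].mean(),0]); v=s.x; print('stand',v.round(4),np.degrees(v[2]),(s.fun*1000).round(1))
M=ray('top',(284.0,210),.038);print('motor right end mid?',M)
c,sn=np.cos(v[2]),np.sin(v[2])
S=lambda x,y,z:[v[0]+c*x-sn*y,v[1]+sn*x+c*y,z]
for h in (0,.013,.026):
  print(h,proj('side',[S(x,y,.09+h) for y in(-.054,.05) for x in(-.014,.014)]).round(1).tolist(), 'mouth16', proj('side',[S(0,-.054,.078+h)]).round(1).tolist())
print('top seat px', proj('top',[S(0,-.05,.062),S(0,.05,.062),S(0,0,.062)]).round(1).tolist())
A=ray('top',(358.9,224.5),.035);B=ray('top',(412.7,230.3),.035); d=A-B
print('rotor',A,B,((A+B)/2).round(4),np.linalg.norm(d),'yaw',np.degrees(np.arctan2(-d[0],d[1])))
a,b=ray('side',(242.,0+265+ (545-280)/4),.035),ray('side',(245,0),.035)
print('side tip', ray('side',(210+(346-240)/4,265+(560-280)/4),.030))
st()
p=cv2.imread('pics/side0.png'); cv2.imwrite('pics/c2.png',crop(p,238,158,56,48,13))
E
```

```text
corners [[0.5997 0.2486 0.01  ]
 [0.5006 0.2378 0.01  ]
 [0.5163 0.1079 0.01  ]
 [0.6131 0.1177 0.01  ]]
c [0.5574 0.178  0.01  ]
stand [0.5574 0.178  0.1091] 6.250593150779691 [-0.3 -0.4  0.1 -0.4  1.4  1.  -1.2 -0.1]
motor right end mid? [0.56552589 0.06532523 0.038     ]
0 [[260.7, 189.9], [271.7, 189.3], [257.7, 168.5], [267.9, 168.1]] mouth16 [[266.2, 193.5]]
0.013 [[260.6, 185.6], [271.7, 185.1], [257.7, 164.4], [267.9, 164.0]] mouth16 [[266.2, 189.3]]
0.026 [[260.6, 181.3], [271.7, 180.7], [257.6, 160.3], [267.9, 159.8]] mouth16 [[266.2, 185.0]]
top seat px [[257.7, 210.5], [216.1, 215.8], [236.9, 213.1]]
rotor [ 0.52739869 -0.11569245  0.035     ] [ 0.51113752 -0.24534966  0.035     ] [ 0.5193 -0.1805  0.035 ] 0.13067294676233077 yaw -7.148518786874766
side tip [ 0.51602253 -0.26539429  0.03      ]
0.1 [0.307  0.656  0.2473] [-6.820e-01 -3.066e+00  3.000e-03] [-0.6 -0.7  1. ] [ 0.01 -0.05 -0.01] 0.0853
```

View pics/c2.png

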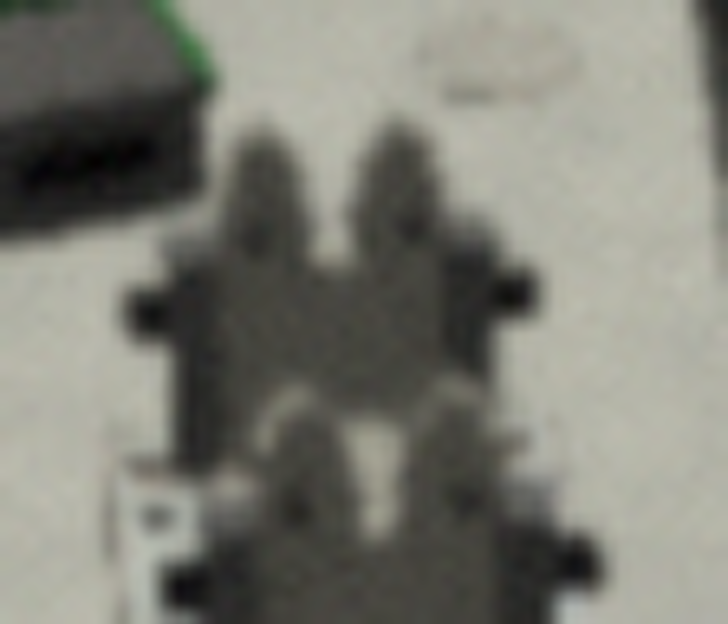

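Seat height above the lowest setting reads about 2–6 mm from the horns, and I'll feel for the rest. The rotor is at about (0.519,-0.180) with yaw -7°, and the stand at (0.557,0.178) with yaw +6.25°. Now moving over.

{"api": "send_rows", "payload": {
  "moves": [
    [[0.5, -0.93, 0.2], [0, 0, -0.267], -1],
    [[0.5, -0.93, 0.2], [0, 0, -0.267], -1],
    [[0.5, -0.93, 0.2], [0, 0, -0.267], -1]
  ]
}}

```text
time: 0.35
ee_pos: [0.3601, 0.5592, 0.2681]
tool_rot: [0.9, 3.007, -0.005]
ft_force: [1.4, -0.6, 0.2]
grip_width: 0.0854
```

{"api": "send_rows", "payload": {
  "moves": [
    [[0.5, -0.93, 0], [0, 0, -0.267], -1],
    [[0.5, -0.93, 0], [0, 0, -0.267], -1],
    [[0.5, -0.93, 0], [0, 0, -0.267], -1]
  ]
}}

```text
time: 0.6
ee_pos: [0.4103, 0.4646, 0.268]
tool_rot: [1.111, 2.936, -0.006]
ft_force: [1.0, -1.0, 0.5]
grip_width: 0.0852
```

{"api": "send_rows", "payload": {
  "moves": [
    [[0.5, -0.93, 0], [0, 0, -0.267], -1],
    [[0.5, -0.93, 0], [0, 0, -0.267], -1],
    [[0.5, -0.93, 0], [0, 0, -0.267], -1]
  ]
}}

```text
time: 0.85
ee_pos: [0.4597, 0.3717, 0.268]
tool_rot: [1.314, 2.851, -0.005]
ft_force: [0.8, -0.9, -0.1]
grip_width: 0.0854
```

{"api": "send_rows", "payload": {
  "moves": [
    [[0.1, -0.92, 0], [0, 0, -0.265], -1],
    [[0.1, -0.92, 0], [0, 0, -0.265], -1],
    [[0.1, -0.92, 0], [0, 0, -0.265], -1]
  ]
}}

```text
time: 1.1
ee_pos: [0.468, 0.2766, 0.2678]
tool_rot: [1.514, 2.751, -0.009]
ft_force: [-0.2, -0.6, 0.5]
grip_width: 0.0854
```

{"api": "send_rows", "payload": {
  "moves": [
    [[0.1, -0.92, 0], [0, 0, -0.265], -1],
    [[0.1, -0.92, 0], [0, 0, -0.265], -1],
    [[0.1, -0.92, 0], [0, 0, -0.265], -1]
  ]
}}

```text
time: 1.35
ee_pos: [0.4772, 0.1856, 0.2681]
tool_rot: [1.7, 2.641, -0.007]
ft_force: [0.6, -1.0, 0.2]
grip_width: 0.0851
```

{"api": "send_rows", "payload": {
  "moves": [
    [[0.1, -0.92, 0], [0, 0, -0.265], -1],
    [[0.1, -0.92, 0], [0, 0, -0.265], -1],
    [[0.1, -0.92, 0], [0, 0, -0.265], -1]
  ]
}}

```text
time: 1.6
ee_pos: [0.4871, 0.0942, 0.2684]
tool_rot: [1.878, 2.516, -0.005]
ft_force: [-0.3, 0.2, 0.8]
grip_width: 0.0853
```

{"api": "send_rows", "payload": {
  "moves": [
    [[0.1, -0.92, 0], [0, 0, -0.265], -1],
    [[0.1, -0.92, 0], [0, 0, -0.265], -1],
    [[0.1, -0.92, 0], [0, 0, -0.265], -1]
  ]
}}

```text
time: 1.85
ee_pos: [0.4973, 0.0024, 0.2686]
tool_rot: [2.047, 2.379, -0.004]
ft_force: [0.2, -0.8, 0.3]
grip_width: 0.0854
```

{"api": "send_rows", "payload": {
  "moves": [
    [[0.1, -0.92, -0.3], [0, 0, -0.265], -1],
    [[0.1, -0.92, -0.3], [0, 0, -0.265], -1],
    [[0.1, -0.92, -0.3], [0, 0, -0.265], -1]
  ]
}}

```text
time: 2.1
ee_pos: [0.5066, -0.0881, 0.2374]
tool_rot: [2.205, 2.235, -0.005]
ft_force: [-0.8, -0.2, 0.8]
grip_width: 0.0855
```

{"api": "send_rows", "payload": {
  "moves": [
    [[0.1, -0.92, -0.9], [0, 0, -0.265], -1],
    [[0.1, -0.92, -0.9], [0, 0, -0.265], -1],
    [[0.1, -0.92, -0.9], [0, 0, -0.265], -1],
    [[0.1, -0.92, -0.9], [0, 0, -0.265], -1],
    [[0.1, -0.92, -0.9], [0, 0, -0.265], -1]
  ]
}}

```text
time: 2.52
ee_pos: [0.5157, -0.1766, 0.1463]
tool_rot: [-2.352, -2.078, 0.006]
ft_force: [-0.4, 0.6, 0.1]
grip_width: 0.0852
```

```bash
python3 - <<'E'
from h import *
a=ctrl.snapshot('top')[:,:,::-1]; b=ctrl.snapshot('side')[:,:,::-1]; st()
cv2.imwrite('pics/c3.png',np.hstack([crop(a,345,185,90,90,4),crop(b,200,230,90,90,4)]))
E
```

```text
2.62 [ 0.5174 -0.1737  0.1482] [-2.348 -2.085 -0.   ] [-0.   0.5  0.6] [ 0.03 -0.03 -0.03] 0.0856
```

View pics/c3.png

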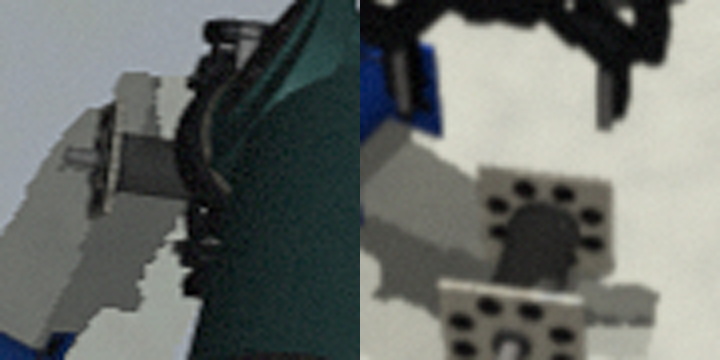

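The rotor is unmoved and lies under the open hand. In the side view its near plate's top edge runs (220,300.8)–(255.8,304.5) and the far plate's (229.5,271.3)–(263.3,275.5).

```bash
python3 - <<'E'
from h import *
P=[ray('side',u,.07) for u in [(220,300.75),(255.75,304.5),(229.5,271.25),(263.25,275.5)]]
P=np.array(P); print(P.round(4)); n=P[:2].mean(0); f=P[2:].mean(0); print('near/far mid',n,f,np.linalg.norm(n-f),'mid',(n+f)/2)
d=f-n; print('yaw',np.degrees(np.arctan2(-d[0],d[1])), [np.degrees(np.arctan2((P[i+1]-P[i])[1],(P[i+1]-P[i])[0])) for i in(0,2)])
# top plate ends in top0: crop c1 corners (z=.07 top edges)
T=[(350+(u-360)/4,195+v/4) for u,v in [(455,62),(440,180),(587,77),(560,195)]]
Q=np.array([ray('top',u,.07) for u in T]);print('top',Q.round(4),Q.mean(0)); st()
E
```

```text
[[ 0.4832 -0.2187  0.07  ]
 [ 0.5508 -0.2271  0.07  ]
 [ 0.4939 -0.1421  0.07  ]
 [ 0.5629 -0.1533  0.07  ]]
near/far mid [ 0.51700698 -0.22291218  0.07      ] [ 0.5284119  -0.14769209  0.07      ] 0.076079789173604 mid [ 0.52270944 -0.18530214  0.07      ]
yaw -8.62156161373159 [np.float64(-7.079588604967918), np.float64(-9.168643093346176)]
top [[ 0.5574 -0.1466  0.07  ]
 [ 0.4879 -0.1352  0.07  ]
 [ 0.5472 -0.2242  0.07  ]
 [ 0.4779 -0.2052  0.07  ]] [ 0.51762109 -0.17779494  0.07      ]
2.62 [ 0.5174 -0.1737  0.1482] [-2.348 -2.085 -0.   ] [-0.   0.5  0.6] [ 0.03 -0.03 -0.03] 0.0856
```

{"api": "send_rows", "payload": {
  "moves": [
    [[0.03, -0.08, -0.35], [0, 0, -0.03], -1],
    [[0.03, -0.08, -0.65], [0, 0, -0.03], -1],
    [[0.03, -0.08, -0.9], [0, 0, -0.03], -1],
    [[0.03, -0.08, -0.9], [0, 0, -0.03], -1]
  ]
}}

```text
time: 2.95
ee_pos: [0.519, -0.1791, 0.0559]
tool_rot: [-2.358, -2.067, 0.002]
ft_force: [-0.1, 1.3, 0.8]
grip_width: 0.0858
```

{"api": "send_rows", "payload": {
  "moves": [
    [[0, 0, -0.15], [0, 0, 0], -1],
    [[0, 0, -0.25], [0, 0, 0], -1],
    [[0, 0, -0.25], [0, 0, 0], -1],
    [[0, 0, -0.25], [0, 0, 0], -1]
  ]
}}

```text
time: 3.28
ee_pos: [0.521, -0.1816, 0.0343]
tool_rot: [2.364, 2.068, 0.001]
ft_force: [0.3, 0.9, 0.8]
grip_width: 0.0853
```

{"api": "send_rows", "payload": {
  "moves": [
    [[0, 0, 0], [0, 0, 0], 0.2],
    [[0, 0, 0], [0, 0, 0], 0.4],
    [[0, 0, 0], [0, 0, 0], 0.6],
    [[0, 0, 0], [0, 0, 0], 0.8],
    [[0, 0, 0], [0, 0, 0], 1]
  ],
  "newtons": 50
}}

```text
time: 3.7
ee_pos: [0.5214, -0.1827, 0.0343]
tool_rot: [2.365, 2.065, 0.002]
ft_force: [0.3, -0.1, 5.4]
grip_width: 0.0348
```

{"api": "send_rows", "payload": {
  "moves": [
    [[0, 0, 0], [0, 0, 0], 1],
    [[0, 0, 0], [0, 0, 0], 1],
    [[0, 0, 0], [0, 0, 0], 1],
    [[0, 0, 0], [0, 0, 0], 1],
    [[0, 0, 0], [0, 0, 0], 1]
  ]
}}

```text
time: 4.12
ee_pos: [0.5214, -0.1827, 0.0343]
tool_rot: [2.365, 2.065, 0.002]
ft_force: [-0.1, 0.6, 5.4]
grip_width: 0.0346
```

{"api": "send_rows", "payload": {
  "moves": [
    [[0, 0, 0.1], [0, 0, 0], 1],
    [[0, 0, 0.3], [0, 0, 0], 1],
    [[0, 0, 0.6], [0, 0, 0], 1],
    [[0, 0, 0.9], [0, 0, 0], 1],
    [[0, 0, 1], [0, 0, 0], 1]
  ]
}}

```text
time: 4.53
ee_pos: [0.5214, -0.1831, 0.1367]
tool_rot: [2.363, 2.064, 0.004]
ft_force: [1.0, -0.8, -3.2]
grip_width: 0.0349
```

{"api": "send_rows", "payload": {
  "moves": [
    [[0, 0, 0.2], [0, 0, 0], 1],
    [[0, 0, 0.4], [0, 0, 0], 1],
    [[0, 0, 0.4], [0, 0, 0], 1],
    [[0, 0, 0.4], [0, 0, 0], 1],
    [[0, 0, 0.4], [0, 0, 0], 1]
  ]
}}

```text
time: 4.95
ee_pos: [0.5193, -0.1817, 0.1722]
tool_rot: [-2.364, -2.066, 0.002]
ft_force: [-0.9, -0.6, -4.2]
grip_width: 0.0346
```

```bash
python3 - <<'E'
from h import *
a=ctrl.snapshot('top')[:,:,::-1]; b=ctrl.snapshot('side')[:,:,::-1]; st()
cv2.imwrite('pics/c4.png',np.hstack([crop(a,340,180,100,100,4),crop(b,190,200,100,100,4)]))
E
```

```text
5.05 [ 0.5192 -0.1818  0.1717] [-2.364 -2.065  0.003] [ 0.  -0.3 -3.6] [ 0.02 -0.06  0.01] 0.0345
```

View pics/c4.png

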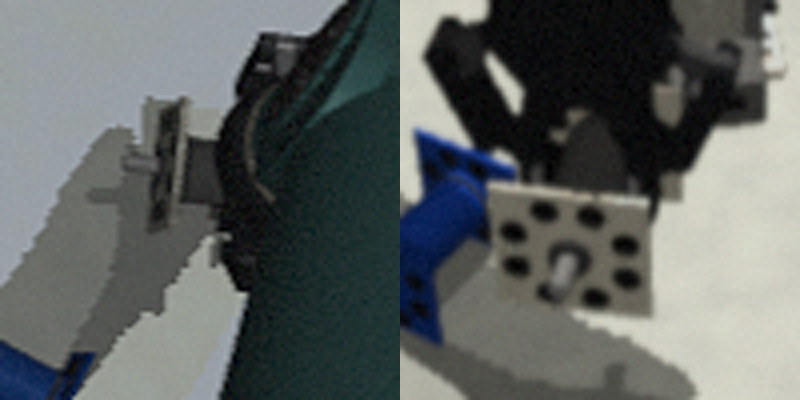

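Lifted level. The near plate's corners in the side view are (212,245.5), (252.5,250), (253,279), (213.8,275), and the left axle tip in the top view is (370.5,219.5). Next I'll work out where the rotor sits in the hand.

```bash
python3 - <<'E'
from h import *
from scipy.optimize import least_squares
s=ctrl.get_state(); t=s['ee_pos']; tr=R.from_rotvec(s['tool_rot']).as_matrix(); ty=tr[:,1]*np.sign(tr[0,1]); print('tool y ang',np.degrees(np.arctan2(ty[1],ty[0])),'tilt tool z',tr[:,2].round(4))
px=np.array([(212,245.5),(252.5,250),(253,279),(213.75,275)]); L=np.array([(-35,-40,35),(35,-40,35),(35,-40,-35),(-35,-40,-35)])/1e3
z0=t[2]+.0007
def mod(v,P): return R.from_euler('zyx',[v[2],v[4],v[3]]).apply(P)+[v[0],v[1],z0]
def f(v):
    return np.r_[(proj('side',mod(v,L))-px).ravel(),(proj('top',mod(v,[[0,.062,0]]))-[370.5,219.5]).ravel(), np.array([v[2]+.14,v[3],v[4]])/.02]
r=least_squares(f,[.52,-.182,-.14,0,0]); v=r.x; print('xy',v[:2].round(4),'deg',np.degrees(v[2:]).round(2),r.fun.round(1))
d=v[:2]-t[:2]; a=np.array([-np.sin(v[2]),np.cos(v[2])]); print('offset along axle',d@a,'across',d@[a[1],-a[0]])
E
```

```text
tool y ang -7.702199266345441 tilt tool z [-3.2e-03  9.0e-04 -1.0e+00]
xy [ 0.5186 -0.1819] deg [-8.07 -0.09  0.45] [-0.5 -0.  -0.1  0.   0.1  0.2  0.8 -0.3  0.2  0.3 -0.  -0.1  0.4]
offset along axle -0.0001975936253329291 across -0.0005560292137996509
```

{"api": "send_rows", "payload": {
  "moves": [
    [[0.1, 0.25, 0], [0, 0, 0.12], 1],
    [[0.1, 0.6, 0], [0, 0, 0.12], 1],
    [[0.1, 0.9, 0], [0, 0, 0.12], 1]
  ]
}}

```text
time: 5.3
ee_pos: [0.5302, -0.0914, 0.1721]
tool_rot: [-2.3, -2.138, 0.002]
ft_force: [-0.3, 0.6, -3.6]
grip_width: 0.0346
```

{"api": "send_rows", "payload": {
  "moves": [
    [[0.1, 0.35, 0], [0, 0, 0.12], 1],
    [[0.1, 0.7, 0], [0, 0, 0.12], 1],
    [[0.1, 0.9, 0], [0, 0, 0.12], 1]
  ]
}}

```text
time: 5.55
ee_pos: [0.54, 0.0027, 0.1718]
tool_rot: [-2.223, -2.214, 0.0]
ft_force: [-0.6, 1.5, -4.2]
grip_width: 0.0346
```

{"api": "send_rows", "payload": {
  "moves": [
    [[0.1, 0.35, 0], [0, 0, 0.12], 1],
    [[0.1, 0.7, 0], [0, 0, 0.12], 1],
    [[0.1, 0.9, 0], [0, 0, 0.12], 1]
  ]
}}

```text
time: 5.8
ee_pos: [0.5501, 0.0927, 0.1718]
tool_rot: [-2.154, -2.283, -0.0]
ft_force: [0.5, -0.0, -3.9]
grip_width: 0.0348
```

{"api": "send_rows", "payload": {
  "moves": [
    [[0.09, 0.35, 0], [0, 0, 0.11], 1],
    [[0.09, 0.65, 0], [0, 0, 0.11], 1],
    [[0.09, 0.85, 0], [0, 0, 0.11], 1],
    [[0.09, 0.9, 0], [0, 0, 0.11], 1],
    [[0.09, 0.9, 0], [0, 0, 0.11], 1]
  ]
}}

```text
time: 6.22
ee_pos: [0.5584, 0.1802, 0.1718]
tool_rot: [-2.088, -2.345, 0.003]
ft_force: [-0.0, -0.7, -2.6]
grip_width: 0.0345
```

```bash
python3 - <<'E'
from h import *
a=ctrl.snapshot('top')[:,:,::-1]; b=ctrl.snapshot('side')[:,:,::-1]; st()
cv2.imwrite('pics/c5.png',np.hstack([crop(a,195,170,110,80,4),crop(b,235,130,60,80,4)]))
s=ctrl.get_state();ty=R.from_rotvec(s['tool_rot']).as_matrix(); print(np.degrees(np.arctan2(-ty[1,1],-ty[0,1])),ty[:,2])
E
```

```text
6.32 [0.5587 0.176  0.1724] [ 2.095  2.341 -0.004] [-0.2 -0.3 -2.9] [-0.02  0.02  0.05] 0.0344
-173.6725752553821 [-0.0017535  -0.00198947 -0.99999648]
```

View pics/c5.png

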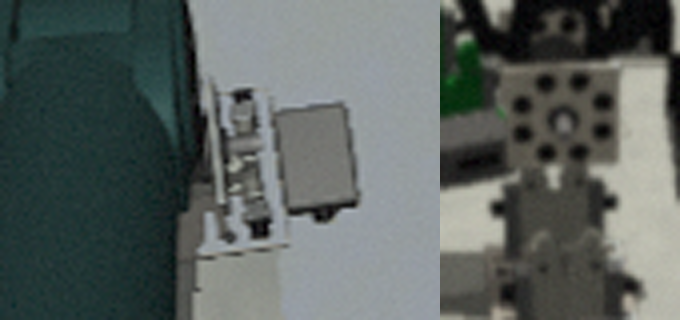

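The axle is over the slots: near tip at side (266,160), slot at about (266,190), yaw 6.3°. Now descending in steps and watching the force, with the weight reading at about -3 to -3.6 N.

{"api": "send_rows", "payload": {
  "moves": [
    [[0, 0.01, -0.2], [0, 0, 0], 1],
    [[0, 0.01, -0.4], [0, 0, 0], 1],
    [[0, 0.01, -0.5], [0, 0, 0], 1],
    [[0, 0.01, -0.55], [0, 0, 0], 1],
    [[0, 0.01, -0.55], [0, 0, 0], 1]
  ]
}}

```text
time: 6.73
ee_pos: [0.5587, 0.1768, 0.1172]
tool_rot: [-2.096, -2.339, 0.004]
ft_force: [-0.2, -0.6, -3.3]
grip_width: 0.0348
```

{"api": "send_rows", "payload": {
  "moves": [
    [[0, 0, -0.04], [0, 0, 0], 1],
    [[0, 0, -0.08], [0, 0, 0], 1],
    [[0, 0, -0.12], [0, 0, 0], 1],
    [[0, 0, -0.16], [0, 0, 0], 1],
    [[0, 0, -0.16], [0, 0, 0], 1]
  ]
}}

```text
time: 7.15
ee_pos: [0.559, 0.1787, 0.1018]
tool_rot: [-2.094, -2.342, 0.001]
ft_force: [0.1, 0.1, -4.2]
grip_width: 0.0344
```

{"api": "send_rows", "payload": {
  "moves": [
    [[0, 0, -0.02], [0, 0, 0], 1],
    [[0, 0, -0.04], [0, 0, 0], 1],
    [[0, 0, -0.06], [0, 0, 0], 1],
    [[0, 0, -0.06], [0, 0, 0], 1]
  ]
}}

```text
time: 7.48
ee_pos: [0.5591, 0.1786, 0.096]
tool_rot: [-2.094, -2.342, 0.001]
ft_force: [-0.4, -0.1, -3.4]
grip_width: 0.0345
```

{"api": "send_rows", "payload": {
  "moves": [
    [[0, 0, -0.01], [0, 0, 0], 1],
    [[0, 0, -0.02], [0, 0, 0], 1],
    [[0, 0, -0.03], [0, 0, 0], 1],
    [[0, 0, -0.03], [0, 0, 0], 1]
  ]
}}

```text
time: 7.82
ee_pos: [0.5593, 0.1786, 0.0932]
tool_rot: [-2.094, -2.342, 0.0]
ft_force: [-0.4, 1.0, -3.7]
grip_width: 0.0346
```

{"api": "send_rows", "payload": {
  "moves": [
    [[0, 0, -0.01], [0, 0, 0], 1],
    [[0, 0, -0.02], [0, 0, 0], 1],
    [[0, 0, -0.03], [0, 0, 0], 1],
    [[0, 0, -0.03], [0, 0, 0], 1]
  ]
}}

```text
time: 8.15
ee_pos: [0.5592, 0.1786, 0.0901]
tool_rot: [-2.094, -2.342, 0.001]
ft_force: [0.3, -0.2, -3.2]
grip_width: 0.0346
```

{"api": "send_rows", "payload": {
  "moves": [
    [[0, 0, -0.01], [0, 0, 0], 1],
    [[0, 0, -0.02], [0, 0, 0], 1],
    [[0, 0, -0.02], [0, 0, 0], 1]
  ]
}}

```text
time: 8.4
ee_pos: [0.5593, 0.1786, 0.0881]
tool_rot: [-2.094, -2.342, 0.0]
ft_force: [-0.2, 0.1, -3.5]
grip_width: 0.0348
```

{"api": "send_rows", "payload": {
  "moves": [
    [[0, 0, -0.01], [0, 0, 0], 1],
    [[0, 0, -0.02], [0, 0, 0], 1],
    [[0, 0, -0.02], [0, 0, 0], 1]
  ]
}}

```text
time: 8.65
ee_pos: [0.5597, 0.1787, 0.0863]
tool_rot: [2.094, 2.342, 0.001]
ft_force: [0.3, 0.2, -2.7]
grip_width: 0.0344
```

{"api": "send_rows", "payload": {
  "moves": [
    [[0, 0, -0.01], [0, 0, 0], 1],
    [[0, 0, -0.02], [0, 0, 0], 1],
    [[0, 0, -0.02], [0, 0, 0], 1]
  ]
}}

```text
time: 8.9
ee_pos: [0.5599, 0.1787, 0.0845]
tool_rot: [2.092, 2.342, 0.001]
ft_force: [1.0, 0.2, -1.4]
grip_width: 0.0348
```

{"api": "send_rows", "payload": {
  "moves": [
    [[0.015, 0, 0], [0, 0, 0], 1],
    [[0.015, 0, -0.01], [0, 0, 0], 1],
    [[0.015, 0, -0.01], [0, 0, 0], 1]
  ]
}}

```text
time: 9.15
ee_pos: [0.56, 0.1787, 0.0831]
tool_rot: [-2.092, -2.342, 0.002]
ft_force: [-1.3, 0.1, -0.7]
grip_width: 0.0348
```

{"api": "send_rows", "payload": {
  "moves": [
    [[0, 0, -0.01], [0, 0, 0], 1],
    [[0, 0, -0.01], [0, 0, 0], 1]
  ]
}}

```text
time: 9.32
ee_pos: [0.56, 0.1787, 0.082]
tool_rot: [-2.093, -2.342, 0.002]
ft_force: [-2.1, 0.3, -0.1]
grip_width: 0.0348
```

```bash
python3 - <<'E'
from h import *
st()
E
```

```text
9.32 [0.56   0.1787 0.082 ] [-2.093e+00 -2.342e+00  2.000e-03] [-2.1  0.3 -0.1] [0.09 0.51 0.3 ] 0.0348
```

Side forces say the axle is in the narrowing of the slot. It should turn a little counter-clockwise and ease back in x.

{"api": "send_rows", "payload": {
  "moves": [
    [[-0.008, 0, 0.005], [0, 0, 0.02], 1],
    [[-0.008, 0, 0.005], [0, 0, 0.035], 1],
    [[-0.008, 0, 0.005], [0, 0, 0.035], 1]
  ]
}}

```text
time: 9.57
ee_pos: [0.5605, 0.1785, 0.0827]
tool_rot: [2.073, 2.36, 0.001]
ft_force: [-0.2, -0.1, -3.4]
grip_width: 0.0347
```

```bash
python3 - <<'E'
from h import *
st()
E
```

```text
9.57 [0.5605 0.1785 0.0827] [2.073e+00 2.360e+00 1.000e-03] [-0.2 -0.1 -3.4] [ 0.06  0.06 -0.02] 0.0347
```

{"api": "send_rows", "payload": {
  "moves": [
    [[0, 0, -0.01], [0, 0, 0], 1],
    [[0, 0, -0.02], [0, 0, 0], 1],
    [[0, 0, -0.02], [0, 0, 0], 1]
  ]
}}

```text
time: 9.82
ee_pos: [0.5602, 0.1785, 0.0806]
tool_rot: [2.073, 2.36, 0.0]
ft_force: [-0.5, -0.2, -3.5]
grip_width: 0.0348
```

{"api": "send_rows", "payload": {
  "moves": [
    [[0, 0, -0.01], [0, 0, 0], 1],
    [[0, 0, -0.01], [0, 0, 0], 1]
  ]
}}

```text
time: 9.98
ee_pos: [0.5601, 0.1786, 0.0796]
tool_rot: [2.073, 2.361, -0.0]
ft_force: [0.6, -0.6, -3.6]
grip_width: 0.0345
```

```bash
python3 - <<'E'
from h import *
st()
E
```

```text
9.98 [0.5601 0.1786 0.0796] [ 2.073  2.361 -0.   ] [ 0.6 -0.6 -3.6] [0.05 0.06 0.07] 0.0345
```

{"api": "send_rows", "payload": {
  "moves": [
    [[0, 0, -0.01], [0, 0, 0], 1],
    [[0, 0, -0.02], [0, 0, 0], 1],
    [[0, 0, -0.02], [0, 0, 0], 1]
  ]
}}

```text
time: 10.23
ee_pos: [0.5599, 0.1786, 0.0776]
tool_rot: [-2.073, -2.361, 0.0]
ft_force: [0.3, -0.7, -4.4]
grip_width: 0.0347
```

{"api": "send_rows", "payload": {
  "moves": [
    [[0, 0, -0.01], [0, 0, 0], 1],
    [[0, 0, -0.02], [0, 0, 0], 1],
    [[0, 0, -0.02], [0, 0, 0], 1]
  ]
}}

```text
time: 10.48
ee_pos: [0.56, 0.1786, 0.0758]
tool_rot: [-2.072, -2.361, 0.0]
ft_force: [-0.1, -0.1, -2.6]
grip_width: 0.0347
```

```bash
python3 - <<'E'
from h import *
st()
E
```

```text
10.48 [0.56   0.1786 0.0758] [-2.072 -2.361  0.   ] [-0.1 -0.1 -2.6] [-0.04  0.03  0.07] 0.0347
```

{"api": "send_rows", "payload": {
  "moves": [
    [[0, 0, -0.01], [0, 0, 0], 1],
    [[0, 0, -0.015], [0, 0, 0], 1],
    [[0, 0, -0.015], [0, 0, 0], 1]
  ]
}}

```text
time: 10.73
ee_pos: [0.5603, 0.1787, 0.0749]
tool_rot: [-2.073, -2.361, -0.001]
ft_force: [-1.0, -0.3, 4.9]
grip_width: 0.0346
```

{"api": "send_rows", "payload": {
  "moves": [
    [[0, 0, -0.01], [0, 0, 0], 1],
    [[0, 0, -0.015], [0, 0, 0], 1],
    [[0, 0, -0.015], [0, 0, 0], 1]
  ]
}}

```text
time: 10.98
ee_pos: [0.5603, 0.1787, 0.0736]
tool_rot: [2.073, 2.361, 0.001]
ft_force: [-2.1, -0.9, 6.2]
grip_width: 0.0344
```

```bash
python3 - <<'E'
from h import *
st()
E
```

```text
10.98 [0.5603 0.1787 0.0736] [2.073e+00 2.361e+00 1.000e-03] [-2.1 -0.9  6.2] [-0.05  0.44  0.05] 0.0344
```

Rollers engaged with about 9 N on the stand, so I'll ease x and continue in 1 mm steps.

{"api": "send_rows", "payload": {
  "moves": [
    [[-0.007, 0, -0.005], [0, 0, 0], 1],
    [[-0.007, 0, -0.01], [0, 0, 0], 1],
    [[-0.007, 0, -0.01], [0, 0, 0], 1]
  ]
}}

```text
time: 11.23
ee_pos: [0.5602, 0.1787, 0.0728]
tool_rot: [2.072, 2.36, 0.003]
ft_force: [-1.3, -0.2, 7.1]
grip_width: 0.0346
```

{"api": "send_rows", "payload": {
  "moves": [
    [[0, 0, -0.005], [0, 0, 0], 1],
    [[0, 0, -0.01], [0, 0, 0], 1],
    [[0, 0, -0.01], [0, 0, 0], 1]
  ]
}}

```text
time: 11.48
ee_pos: [0.5602, 0.1787, 0.0717]
tool_rot: [2.072, 2.36, 0.003]
ft_force: [-0.9, -1.1, 6.7]
grip_width: 0.0346
```

```bash
python3 - <<'E'
from h import *
st()
E
```

```text
11.48 [0.5602 0.1787 0.0717] [2.072 2.36  0.003] [-0.9 -1.1  6.7] [-0.03  0.27  0.05] 0.0346
```

{"api": "send_rows", "payload": {
  "moves": [
    [[0, 0, -0.005], [0, 0, 0], 1],
    [[0, 0, -0.01], [0, 0, 0], 1],
    [[0, 0, -0.01], [0, 0, 0], 1]
  ]
}}

```text
time: 11.73
ee_pos: [0.5601, 0.1787, 0.0706]
tool_rot: [2.072, 2.36, 0.002]
ft_force: [-0.4, 0.4, 4.5]
grip_width: 0.0346
```

{"api": "send_rows", "payload": {
  "moves": [
    [[0, 0, -0.005], [0, 0, 0], 1],
    [[0, 0, -0.01], [0, 0, 0], 1],
    [[0, 0, -0.01], [0, 0, 0], 1]
  ]
}}

```text
time: 11.98
ee_pos: [0.5599, 0.1787, 0.0689]
tool_rot: [2.072, 2.36, 0.001]
ft_force: [-0.3, 0.5, 2.1]
grip_width: 0.0346
```

```bash
python3 - <<'E'
from h import *
st()
E
```

```text
11.98 [0.5599 0.1787 0.0689] [2.072e+00 2.360e+00 1.000e-03] [-0.3  0.5  2.1] [ 0.01 -0.06  0.07] 0.0346
```

{"api": "send_rows", "payload": {
  "moves": [
    [[0, 0, -0.005], [0, 0, 0], 1],
    [[0, 0, -0.01], [0, 0, 0], 1],
    [[0, 0, -0.01], [0, 0, 0], 1]
  ]
}}

```text
time: 12.23
ee_pos: [0.5597, 0.1787, 0.0674]
tool_rot: [2.072, 2.36, 0.0]
ft_force: [-0.0, 0.5, -0.8]
grip_width: 0.035
```

{"api": "send_rows", "payload": {
  "moves": [
    [[0, 0, -0.005], [0, 0, 0], 1],
    [[0, 0, -0.01], [0, 0, 0], 1],
    [[0, 0, -0.01], [0, 0, 0], 1]
  ]
}}

```text
time: 12.48
ee_pos: [0.5597, 0.1787, 0.0671]
tool_rot: [2.073, 2.361, 0.001]
ft_force: [0.0, 0.4, 3.5]
grip_width: 0.0344
```

```bash
python3 - <<'E'
from h import *
st()
E
```

```text
12.48 [0.5597 0.1787 0.0671] [2.073e+00 2.361e+00 1.000e-03] [0.  0.4 3.5] [-0.02 -0.07  0.05] 0.0344
```

z has stopped at 0.0671 while force rises and Mx stays near zero, which points to both bottoms being met. I'll press slightly more to confirm.

{"api": "send_rows", "payload": {
  "moves": [
    [[0, 0, -0.005], [0, 0, 0], 1],
    [[0, 0, -0.01], [0, 0, 0], 1],
    [[0, 0, -0.01], [0, 0, 0], 1],
    [[0, 0, -0.01], [0, 0, 0], 1]
  ]
}}

```text
time: 12.82
ee_pos: [0.5598, 0.1787, 0.067]
tool_rot: [-2.073, -2.361, -0.002]
ft_force: [-1.4, 0.4, 11.1]
grip_width: 0.0342
```

```bash
python3 - <<'E'
from h import *
b=ctrl.snapshot('side')[:,:,::-1]; st()
cv2.imwrite('pics/c6.png',crop(b,225,145,90,75,8))
E
```

```text
12.87 [0.5597 0.1787 0.067 ] [-2.073e+00 -2.361e+00 -2.000e-03] [-1.1  0.7 11.4] [-0.09  0.3   0.07] 0.0349
```

View pics/c6.png

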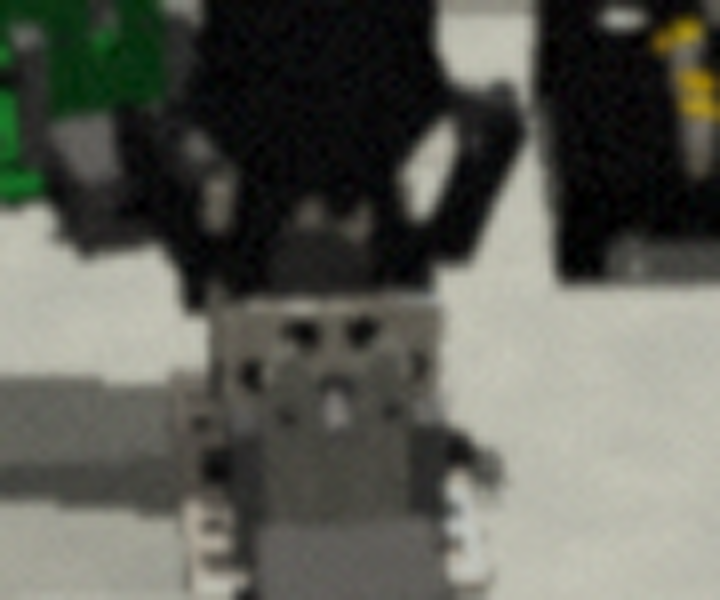

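The axle tip sits at the slot bottom with the plate level. Force rose 7.6 N per mm without motion, so it is on a hard stop. Relaxing the load and then opening.

{"api": "send_rows", "payload": {
  "moves": [
    [[0, 0, 0.007], [0, 0, 0], 1],
    [[0, 0, 0.014], [0, 0, 0], 1],
    [[0, 0, 0.014], [0, 0, 0], 1]
  ]
}}

```text
time: 13.12
ee_pos: [0.5597, 0.1787, 0.0671]
tool_rot: [2.072, 2.36, 0.001]
ft_force: [1.1, 0.4, 1.8]
grip_width: 0.035
```

{"api": "send_rows", "payload": {
  "moves": [
    [[0, 0, 0], [0, 0, 0], 0.3],
    [[0, 0, 0], [0, 0, 0], -0.3],
    [[0, 0, 0], [0, 0, 0], -1],
    [[0, 0, 0], [0, 0, 0], -1],
    [[0, 0, 0], [0, 0, 0], -1]
  ],
  "newtons": 20
}}

```text
time: 13.53
ee_pos: [0.5588, 0.1785, 0.0669]
tool_rot: [-2.072, -2.36, 0.002]
ft_force: [-0.7, -0.2, -0.4]
grip_width: 0.0806
```

{"api": "send_rows", "payload": {
  "moves": [
    [[0, 0, 0], [0, 0, 0], -1],
    [[0, 0, 0], [0, 0, 0], -1],
    [[0, 0, 0], [0, 0, 0], -1]
  ]
}}

```text
time: 13.78
ee_pos: [0.5592, 0.1786, 0.0672]
tool_rot: [-2.073, -2.361, 0.0]
ft_force: [-0.3, -0.7, -0.6]
grip_width: 0.0852
```

{"api": "send_rows", "payload": {
  "moves": [
    [[0, 0, 0.1], [0, 0, 0], -1],
    [[0, 0, 0.3], [0, 0, 0], -1],
    [[0, 0, 0.6], [0, 0, 0], -1],
    [[0, 0, 1], [0, 0, 0], -1],
    [[0, 0, 1], [0, 0, 0], -1]
  ]
}}

```text
time: 14.2
ee_pos: [0.5639, 0.1792, 0.1742]
tool_rot: [2.07, 2.355, 0.017]
ft_force: [1.9, -0.4, 0.1]
grip_width: 0.0858
```

{"api": "send_rows", "payload": {
  "moves": [
    [[0, 0, 0.4], [0, 0, 0], -1],
    [[0, 0, 0.8], [0, 0, 0], -1],
    [[0, 0, 0.8], [0, 0, 0], -1]
  ]
}}

```text
time: 14.45
ee_pos: [0.5642, 0.1792, 0.2551]
tool_rot: [2.069, 2.355, 0.02]
ft_force: [1.1, -0.5, -0.1]
grip_width: 0.0853
```

{"api": "send_rows", "payload": {
  "moves": [
    [[-0.3, -0.4, 0], [0, 0, 0], -1],
    [[-0.3, -0.8, 0], [0, 0, 0], -1],
    [[-0.3, -1, 0], [0, 0, 0], -1]
  ]
}}

```text
time: 14.7
ee_pos: [0.5271, 0.0753, 0.2479]
tool_rot: [-2.074, -2.36, 0.001]
ft_force: [1.1, -0.4, 0.0]
grip_width: 0.0855
```

{"api": "send_rows", "payload": {
  "moves": [
    [[0, -0.4, 0], [0, 0, -0.3], -1],
    [[0, -0.8, 0], [0, 0, -0.3], -1],
    [[0, -1, 0], [0, 0, -0.3], -1]
  ]
}}

```text
time: 14.95
ee_pos: [0.5287, -0.027, 0.2482]
tool_rot: [2.257, 2.181, -0.0]
ft_force: [0.0, -0.5, -0.2]
grip_width: 0.0853
```

{"api": "send_rows", "payload": {
  "moves": [
    [[0, -0.4, 0], [0, 0, -0.3], -1],
    [[0, -0.8, 0], [0, 0, -0.3], -1],
    [[0, -1, 0], [0, 0, -0.3], -1],
    [[0, -1, 0], [0, 0, -0.3], -1]
  ]
}}

```text
time: 15.28
ee_pos: [0.5287, -0.1282, 0.2484]
tool_rot: [2.423, 1.993, -0.001]
ft_force: [0.6, 0.1, 0.5]
grip_width: 0.0854
```

```bash
python3 - <<'E'
from h import *
a=ctrl.snapshot('top')[:,:,::-1]; b=ctrl.snapshot('side')[:,:,::-1]; st()
cv2.imwrite('pics/c7.png',np.hstack([crop(a,200,175,95,75,5),crop(b,237,150,60,75,5)]))
E
```

```text
15.38 [ 0.5292 -0.1222  0.2476] [2.419e+00 2.004e+00 1.000e-03] [ 0.   0.7 -1.2] [ 0.07 -0.04 -0.03] 0.0855
```

View pics/c7.png

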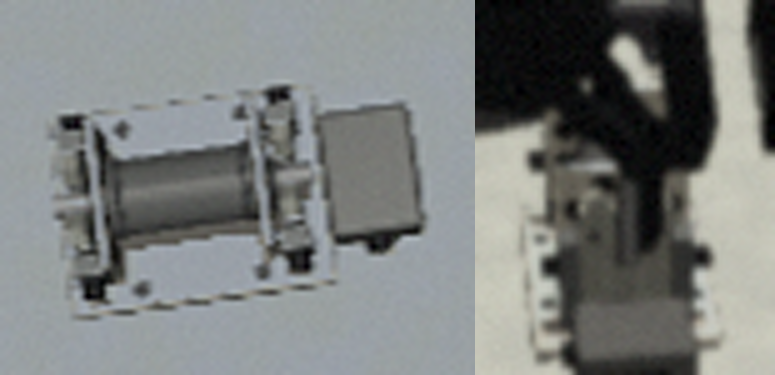

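In the top view the rotor lies symmetrically in the stand, with axle tips at (211,216.6) and (262.4,210.4). The hand blocks the side view, so I'll move it clear for one last check of level.

{"api": "send_rows", "payload": {
  "moves": [
    [[-0.4, -0.1, 0], [0, 0, 0], -1],
    [[-0.8, -0.3, 0], [0, 0, 0], -1],
    [[-0.9, -0.4, 0], [0, 0, 0], -1],
    [[-0.9, -0.4, 0], [0, 0, 0], -1],
    [[-0.9, -0.4, 0], [0, 0, 0], -1]
  ]
}}

```text
time: 15.8
ee_pos: [0.4393, -0.1601, 0.2474]
tool_rot: [-2.415, -2.008, -0.002]
ft_force: [0.4, 0.0, -0.3]
grip_width: 0.0854
```

```bash
python3 - <<'E'
from h import *
b=ctrl.snapshot('side')[:,:,::-1]; st()
cv2.imwrite('pics/c8.png',crop(b,237,150,60,65,9))
L=[ray('top',u,.0675) for u in [(211,216.6),(262.4,210.4)]]; m=(L[0]+L[1])/2; d=L[0]-L[1]
print('mid',m.round(4),'yaw',np.degrees(np.arctan2(-d[0],d[1])),'len',np.linalg.norm(d))
y=np.radians(6.8); c=np.array([.559,.178]); a=np.array([-np.sin(y),np.cos(y)]);x=np.array([np.cos(y),np.sin(y)])
for z in (.0675,.0725,.0755):
  P=[np.r_[c+a*s*.040+x*e*.035,z+.035] for s in(-1,) for e in(-1,1)]+[np.r_[c+a*s*.036+x*e*.035,z+.035] for s in(1,) for e in(-1,1)]+[np.r_[c-a*.062,z]]
  print(z,((proj('side',P)-[237,150])*9).round(0).tolist())
E
```

```text
15.85 [ 0.4406 -0.1597  0.2475] [2.413 2.01  0.003] [ 0.4 -0.1 -0.6] [ 0.01 -0.05  0.04] 0.0855
mid [0.5561 0.1781 0.0675] yaw 5.940245599777664 len 0.12278514561766504
0.0675 [[142.0, 299.0], [388.0, 285.0], [123.0, 159.0], [356.0, 147.0], [273.0, 438.0]]
0.0725 [[141.0, 284.0], [388.0, 270.0], [123.0, 145.0], [356.0, 133.0], [273.0, 423.0]]
0.0755 [[141.0, 275.0], [388.0, 262.0], [123.0, 136.0], [356.0, 124.0], [273.0, 415.0]]
```

View pics/c8.png

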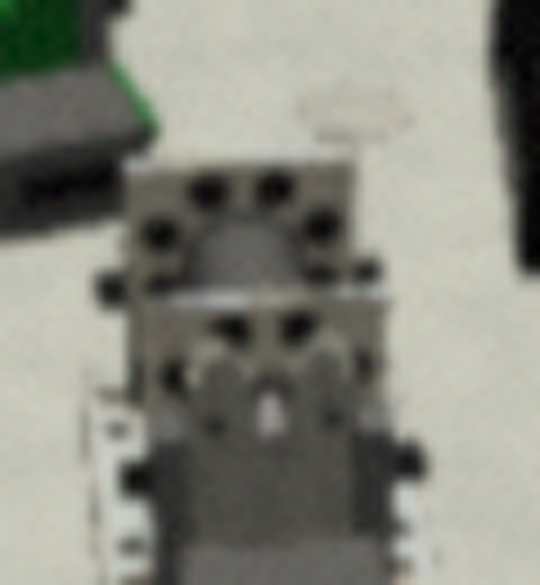

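In the side view, plate edges are near (142,303)–(385,293) and far (128,165)–(355,157). Both match the home height of 0.0675, not the 0.0725–0.0755 of a rotor held up on its rollers, and both plates agree. Handing in.

```bash
python3 -c "
from plant import ctrl
print(ctrl.finish_job())"
```

```text
the job is handed in; nothing more can be done
None
```

The rotor is in the bearing stand with both axle ends on the slot bottoms, released, and the job is handed in at about 16 s of the 64 s. The hand-in gives no verdict.

**What I did:** I gripped the grey rotor across its hub and lifted it to about 0.17 m. I then lowered it into the slots in 1–3 mm steps. A small side force and twist in the slot narrowing called for about 1 mm in x and 1° of yaw, after which it slid free. The rollers gave way at about 10 N on the stand. The axle met a hard stop with its centre about 67–68 mm up, so the blocks are set about 5–6 mm above their lowest position. The hardest push was a brief 15 N on that stop to confirm it. I then eased off, opened the hand and drew clear.

**Last checks:**
- **Height and level:** Side-view plate edges match the home height at both ends, not the 5–9 mm higher position of an axle held on the rollers. The twist reading while pressing was close to zero, which means both ends were carrying load.
- **Position along the axle:** The top view puts the rotor within about 1 mm of the stand's middle.
- **Disagreement:** The top camera put the axle at x 0.556 with yaw 5.9°. The arm read x 0.5597 with yaw 7.4° while seated. That is within the calibration error, and the slot itself fixes both.
- **Bystanders:** The arm's path stayed clear of the petri dish, timer and tape, but I did not measure them again at the end.

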